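# Rehang the washed mesh door on the weight cabinet

### The arm

A 6-joint arm with a two-finger parallel gripper is mounted at the origin on the work surface. World frame = base frame: x ahead of the robot, y to its left, z up, the work surface at z = 0. Lengths are in mm, angles in rad, forces in N, time in s.
With the tool pointing down it reaches from about 325 to 900 mm from the base axis. Payload 6.1 kg.
Tool frame: the origin (TCP) lies midway between the tips of the shut fingers; the grasp point (between the pads) lies 19 mm behind it (ctrl.grip_point_offset is the distance from the TCP to the grasp point, in mm); z points along the fingers, y is the direction in which the jaws open and shut (so a half turn about z gives the same grasp; the last joint's range is limited). The gripper opens to 85 mm and grips with 20 to 120 N. Pads are 22 mm wide; open, the fingers measure 114 mm over their backs; the gripper's body (76 mm by 85 mm) begins 54 mm behind the grasp point. The pads swing forward as they close: fully open they stand 13 mm farther back than shut.
Start: joints at [-1.236, 0.22, 1.526, -0, 1.395, -0.126], TCP at [277.908, -559.806, 231.3] pointing down, gripper open.
Joint ranges: [-2.98, 2.98], [-0.91, 2.08], [0.09, 2.57], [-1.24, 4.39], [0.2, 2.65], [-2.68, 2.68]. Speed limits (rad/s): [2.57, 2.57, 3.01, 3.14, 3.14, 3.14].

### API

Orientations are given as a rotation vector (axis times angle).
In Python, from rig import ctrl, viewer gives the robot as it stands.
- The arm moves only by the tool send_rows, never from a script. Its argument "moves" is a list of rows, each a list of 7 numbers: the turn, a rotation vector about the tool's x, y, z scaled (see below), then the shift along the tool's x, y, z scaled (see below), then the gripper command: -1 is fully open, 1 is shut, values between are in proportion. A call has 1 to 12 rows; each row shifts and turns the pose as measured when the row begins, along the tool's axes as they then stand; what a row does not reach is not made up. The controller multiplies each number of a shift by 3 cm and each number of a turn by 6 degrees. A row lasts 1/12 s, in which the tool goes at most 41.7 mm and 7.16 degrees, less where a joint would pass 70% of its speed; a pose out of reach is approached as far as the arm can. A call with a number of a shift or a turn outside -1 to 1 is refused whole. A call with a gripper value outside its range is refused whole. The fingers move at their own pace and stop on an object; "force" is the grip in N (left out, the last holds). Time passes only in rows, so rows that do not move let the fingers close. It gives the time, the measured TCP pose, the force and the opening at its end, in the units of the state.
- ctrl.read_state(): the state, without advancing time (a new reading comes with each control period).
- viewer.get_image(name): name is "scene" or "side" or "wrist"; returns a dict with "frame" (420x560x3 uint8, red, green, blue), "camera_matrix" (3x3 intrinsics, pixels), "k1" (the pictures are not rectified: a ray, as slopes to the right and down, at radius r is drawn at 1 + k1 r^2 times it, then the intrinsics apply), "world_to_cam" (4x4, takes a point from world to camera coordinates); the wrist camera has in their place "T_tool_cam" (4x4, takes a point from camera to tool coordinates, whose origin is the TCP and whose axes are the flange's). Camera axes: x right, y down, z forward; pixel columns grow to the right and rows downward; lengths in mm; the calibration is good to about 2 mm. A picture is of the moment at which its call begins: read the wrist's pose just before it. There is no depth.
- ctrl.job_done(): hands the job in, once; it reports no verdict.
The state is a dict: "t": time; "q": joint angles; "qvel": joint speeds; "tau": joint torques, N m; "tcp_pos": TCP position; "ee_rot": TCP orientation; "ft_force": force on the tool from outside, world axes, zero at the start; "ft_torque": the same for the moment, N m; "opening": finger opening in mm.
Only numpy, scipy, OpenCV 4.12 (cv2) and the standard library are available. Lean on these libraries where they do the work, as an engineer would, in place of code of your own. Each camera call takes 0.05 s, during which the arm holds its last target.

### The job

The red mesh door of the wheel-weight cabinet has been washed and is locked in the drying stand: turn the stand's swing tab well aside, lift the door straight up out of the stand and hang it back on the cabinet, lowering it so that both hinge knuckles drop onto their pins together, and keeping hold of it until both are fully down. The hinge strip with the pins was clamped somewhere along its slot, not always in the middle, so look or feel for the pins. Leave the door hanging upright by itself, swung to any angle, and do not shift or knock over anything else on the bench.

Things in the scene. Friction and masses are not known exactly. Their poses are not given: they have to be found in the camera images.
- door: loose red mesh door, 0.25 to 0.6 kg: 150 mm wide (its y), 140 high (its z), 12 thick (its x); origin at the centre of its underside. Pinch it from above by the top rail (upper 34 mm, 12 mm thick, plain over the full width; behind it only 4 mm mesh). Hinge edge at its -y end: two upright steel tubes (knuckles) on an axis 88 mm from its middle, 13 mm beyond the frame's edge, in its mid-plane
- door_center (a point): middle of the door, half-way up (70 mm above its underside, 70 mm below its top edge); axes of the door
- knuckle_low (a point): centre of the lower mouth of the lower knuckle, 20 mm above the door's underside; axes of the door. Knuckles are 18 mm high, 23 mm outside, with an 11 mm bore right through
- knuckle_high (a point): centre of the lower mouth of the upper knuckle, 80 mm above the lower one; axes of the door
- stand: fixed drying stand: dark base 130 x 230 x 12 mm, yellow cheeks hold the lower 60 mm of the door upright (2.5 mm play each way), door plane along the stand's y, hinge edge at -y. The door stands 12 mm above the table, top edge at 152 mm; it comes straight up and is clear of the cheeks once its underside is 72 mm above the table. Origin at the centre of the underside
- tab (a joint): angle of the blue swing tab: 0 = lying along the door over its top edge, blocking it (starts 0 to 0.2); grows to 1.9 rad as it turns counter-clockwise seen from above (free end goes from the stand's -y to its +x). Past 1 rad the door is free. Stays where left (friction 0.06 N m). Tab 56 mm long, 18 wide, 8 thick, underside 157 mm above the table
- stand_pivot (a point): the tab's pivot, on a 16 mm steel post 100 mm from the stand's centre towards its +y, 157 mm above the table; axes of the stand
- tab_peg (a point): middle of the black upright peg near the tab's free end, 49 mm from the pivot: 14 mm in diameter, from 165 to 199 mm above the table (this point 182 mm), to be pushed sideways; axes of the tab
- cabinet: fixed red steel cabinet 140 mm deep (x), 160 wide (y), 200 high, open front towards its -x; origin at the centre of the underside. On its left side (+y) a steel hinge strip with two arms reaching forward, each with an upright brass pin on a 15 mm collar. The strip is clamped anywhere within 6 mm either way of mid-slot along the cabinet's x; where is not reported; pins stay one above the other
- hinge_low (a point): foot of the lower pin (top of its collar, 70 mm above the table) if the strip were mid-slot: 90 mm before and 105 mm left of the cabinet's centre; axes of the cabinet. True pin: up to 6 mm from here along the cabinet's x. Pins: 8 mm in diameter, 20 mm long, the last 5 mm tapering to 5.6 mm. The fit is dry and may bind: press it home. Home: lower mouths on the collars
- hinge_high (a point): the same for the upper pin, 80 mm higher. Its arm overhangs the lower pin (45 mm free between the lower pin's tip and the arm), so the door must come in from the side with its knuckles just above the pin tips, then be lowered; it fits at any angle from parallel to the front to pointing straight out (-x) or left (+y)
- sprayer: bystander: amber bottle with red cap, 68 mm in diameter, 170 mm high; origin at the centre of its underside
- can: bystander: green can, 66 mm in diameter, 150 mm high; origin at the centre of its underside
- wrench: bystander: open-ended wrench, 200 mm long, lying along its x
- tray: bystander: black tray with three compartments, 100 x 140 x 30 mm; origin at the centre of its underside
- mallet: bystander: yellow-headed mallet lying down, head 52 mm in diameter and 85 mm long; origin below the centre of the head
- jar: bystander: jar with a blue lid and a blank paper label, 80 mm in diameter, 90 mm high; origin at the centre of its underside
Mind the look-alikes: they are no part of the job. Of the things shaped like the door, the red one is meant.

How it is judged:
By the outcome, as a careful person would: the job done as asked, in the order asked, and still so for the second after the job is handed in, with the robot touching nothing.
It also fails if it takes over 61 s, if anything falls off the work surface, if the arm or the gripper's body presses on something with over 40 N, if the wrist force passes 120 N, or if a joint passes its speed limit or range.

## Working session

There is one attempt and no reset: what is moved stays moved. The work goes in short steps, Python scripts to look and compute and a tool call to move; the robot and the scene stay as the last step left them, time stands still between calls to the robot, and variables do not carry over. Pictures are saved under pics/ and viewed, and the job is handed in when it is done.

Besides the shell and the picture viewer there is one more tool, called after "Call:" in YAML: its name, and indented under it one key for each argument. send_rows: Moves the arm, as the interface text tells. Its arguments: {"type":"object","properties":{"moves":{"type":"array","items":{"type":"array","items":{"type":"number","minimum":-1,"maximum":1}}},"force":{"type":"number"}},"required":["moves"]}

```bash
ls; mkdir -p pics
python3 - <<'E'
from rig import ctrl, viewer
import cv2,numpy as np
s=ctrl.read_state()
print({k:np.round(v,3) for k,v in s.items()})
for n in ["scene","side","wrist"]:
    d=viewer.get_image(n)
    cv2.imwrite(f"pics/{n}0.png",d["frame"][:,:,::-1])
    print(n,{k:np.round(v,3).tolist() for k,v in d.items() if k!="frame"})
E
```

```text
pics
{'t': np.float64(0.0), 'q': array([-1.236,  0.221,  1.528, -0.   ,  1.395, -0.126]), 'qvel': array([ 0.   ,  0.001, -0.002,  0.   ,  0.001,  0.   ]), 'tau': array([-1.000e-03, -4.969e+01, -3.894e+01, -0.000e+00,  1.100e-02,
       -0.000e+00]), 'tcp_pos': array([ 277.693, -559.235,  230.177]), 'ee_rot': array([-3.057, -0.717,  0.   ]), 'ft_force': array([-0.393, -0.043, -0.282]), 'ft_torque': array([-0.001, -0.086,  0.046]), 'opening': np.float64(85.635)}
scene {'camera_matrix': [[408.428, 0.0, 284.496], [0.0, 408.428, 204.836], [0.0, 0.0, 1.0]], 'k1': 0.006, 'world_to_cam': [[0.735, 0.678, -0.01, -386.44], [0.476, -0.526, -0.705, -144.726], [-0.483, 0.513, -0.709, 1772.149], [0.0, 0.0, 0.0, 1.0]]}
side {'camera_matrix': [[503.086, 0.0, 276.127], [0.0, 503.086, 210.424], [0.0, 0.0, 1.0]], 'k1': 0.054, 'world_to_cam': [[-0.986, -0.169, -0.005, 534.82], [-0.078, 0.479, -0.874, 165.081], [0.15, -0.861, -0.485, 1466.418], [0.0, 0.0, 0.0, 1.0]]}
wrist {'camera_matrix': [[349.616, 0.0, 278.817], [0.0, 349.616, 216.101], [0.0, 0.0, 1.0]], 'k1': -0.023, 'T_tool_cam': [[0.001, -0.963, -0.27, 69.077], [1.0, 0.001, 0.0, 0.041], [0.0, -0.27, 0.963, -143.312], [0.0, 0.0, 0.0, 1.0]]}
```

View pics/scene0.png

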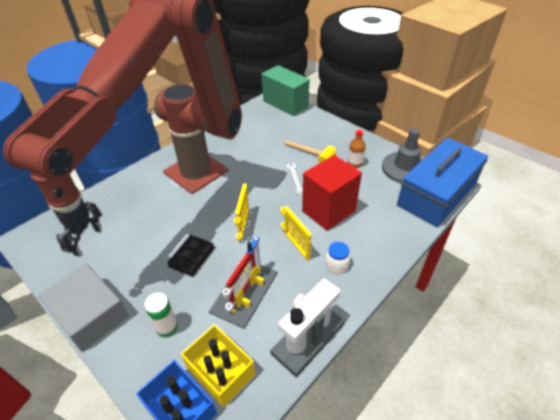

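View pics/side0.png

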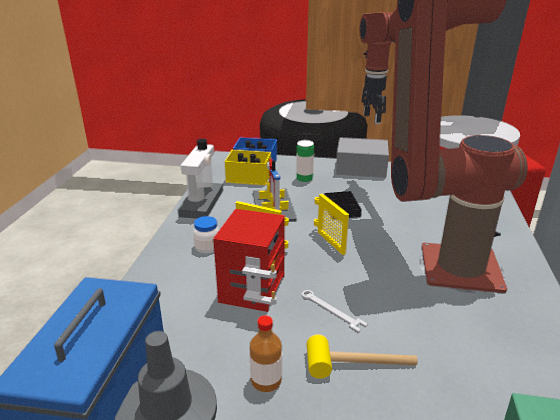

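View pics/wrist0.png

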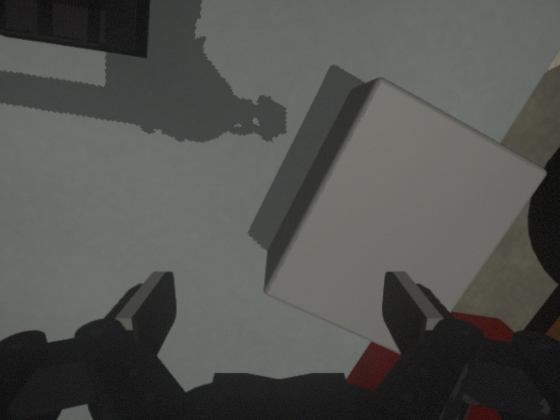

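The door could be confused with the yellow mesh doors at scene (243,210) and (296,232). The red one is in the stand at (243,270). I'll check that choice in close crops.

```bash
cat > h.py <<'E'
from rig import ctrl, viewer
import cv2,numpy as np
from scipy.spatial.transform import Rotation as R
def und(d,uv):
    K=d["camera_matrix"]; k=float(d["k1"])
    p=(np.asarray(uv,float)-[K[0][2],K[1][2]])/[K[0][0],K[1][1]]
    s=p.copy()
    for _ in range(20): s=p/(1+k*np.sum(s**2,-1,keepdims=True))
    return s
def camT(d,st=None):
    if "world_to_cam" in d: return np.linalg.inv(np.array(d["world_to_cam"]))
    T=np.eye(4);T[:3,:3]=R.from_rotvec(st["ee_rot"]).as_matrix();T[:3,3]=st["tcp_pos"]
    return T@np.array(d["T_tool_cam"])
def ray(d,uv,st=None):
    T=camT(d,st); s=und(d,uv); v=T[:3,:3]@np.array([s[0],s[1],1.]); return T[:3,3],v/np.linalg.norm(v)
def onz(d,uv,z,st=None):
    o,v=ray(d,uv,st); return o+v*(z-o[2])/v[2]
def cross(r1,r2):
    (a,u),(b,v)=r1,r2
    A=np.stack([u,-v],1); t=np.linalg.lstsq(A,b-a,rcond=None)[0]
    p,q=a+t[0]*u,b+t[1]*v; return (p+q)/2,np.linalg.norm(p-q)
def proj(d,P,st=None):
    T=np.linalg.inv(camT(d,st)); P=np.atleast_2d(P); c=P@T[:3,:3].T+T[:3,3]
    s=c[:,:2]/c[:,2:]; s=s*(1+float(d["k1"])*np.sum(s**2,1,keepdims=True)); K=np.array(d["camera_matrix"])
    return s*[K[0,0],K[1,1]]+[K[0,2],K[1,2]]
def crop(d,x0,x1,y0,y1,f,name):
    cv2.imwrite(name,cv2.resize(d["frame"][y0:y1,x0:x1,::-1],None,fx=f,fy=f,interpolation=cv2.INTER_CUBIC))
E
python3 - <<'E'
from h import *
a=viewer.get_image("scene");b=viewer.get_image("side")
for d in(a,b): print(camT(d)[:3,3])
crop(a,200,300,225,325,6,"pics/c1.png")
crop(a,280,380,140,260,5,"pics/c2.png")
crop(b,200,320,190,320,4.5,"pics/c3.png")
crop(b,220,330,160,240,7,"pics/c4.png")
E
```

```text
[1209.56586137 -722.87310478 1151.17231732]
[ 319.47231757 1274.35722973  858.84684989]
```

View pics/c1.png

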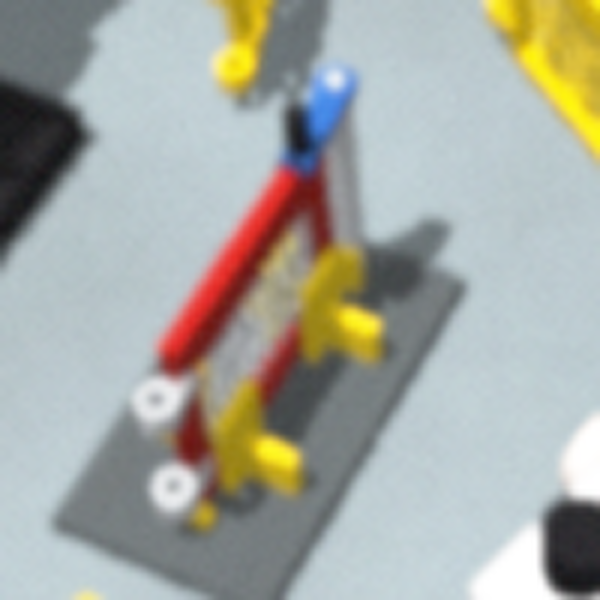

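View pics/c2.png

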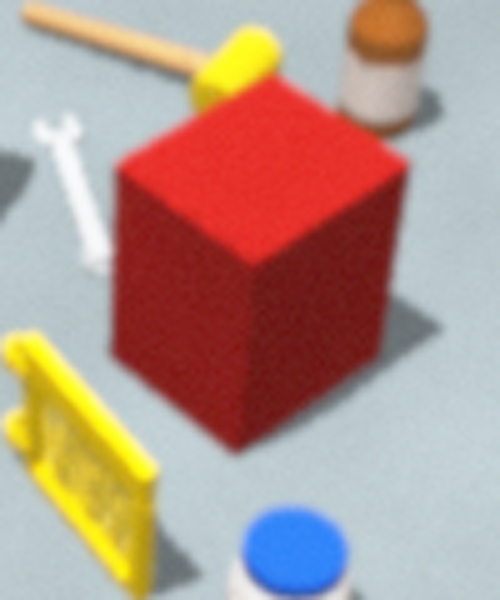

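View pics/c3.png

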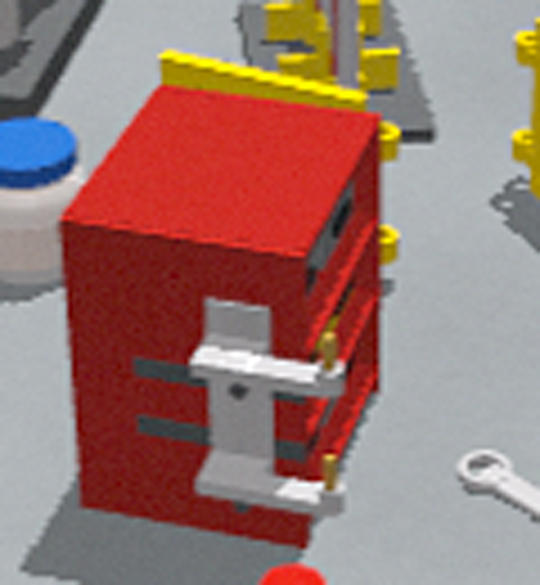

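View pics/c4.png

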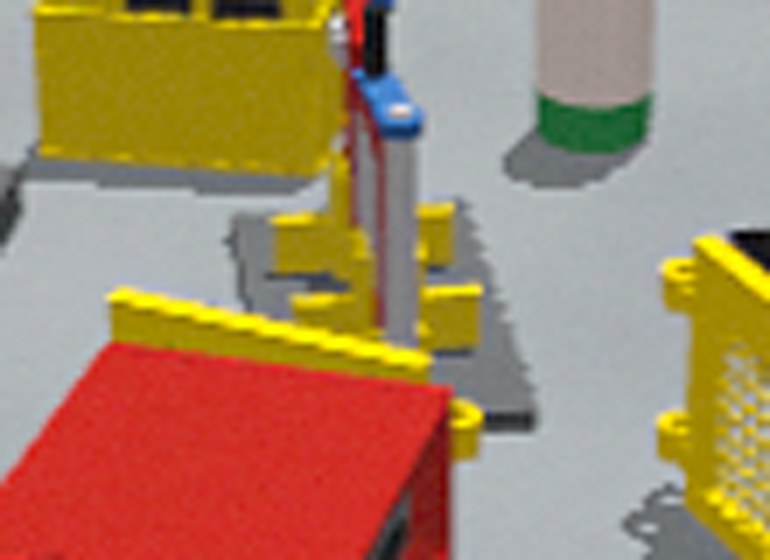

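The crops settle it: c1 shows the red door in the stand with white knuckle rings at scene (226,291) and (229,306), the blue tab at (255,240) and its peg at (249,247). c3 shows the brass pins on the cabinet's strip at side (273,268) and (273,294).

Run:
```python
from h import *
np.set_printoptions(precision=1,suppress=True)
a=viewer.get_image("scene");b=viewer.get_image("side")
c1=lambda x,y:(200+x/6-.4,225+y/6-.4)
c2=lambda x,y:(280+x/5-.4,140+y/5-.4)
c3=lambda x,y:(200+x/4.5-.4,190+y/4.5-.4)
c4=lambda x,y:(220+x/7-.4,160+y/7-.4)
kh=onz(a,c1(157,398),130);kl=onz(a,c1(175,488),50);pv=onz(a,c1(337,77),165)
print("kn",kh,kl,"piv",pv, "pegtop",onz(a,c1(298,105),199))
print("pivot side",onz(b,c4(400,108),165), "x",cross(ray(a,c1(337,77)),ray(b,c4(400,108))))
v=(pv-(kh+kl)/2)[:2];print("door dir",np.degrees(np.arctan2(v[1],v[0])),np.linalg.norm(v))
print("base corners",onz(a,c1(463,285),12),onz(a,c1(60,520),12))
print("cab top scene",[onz(a,c2(*p),200) for p in((120,168),(255,267),(406,165),(272,78))])
print("cab top side",[onz(b,c3(*p),200) for p in((62,220),(305,256),(378,117),(160,87))])
print("pins side: upper tip/foot",onz(b,c3(328,337),170),onz(b,c3(328,366),150),"lower",onz(b,c3(330,455),90),onz(b,c3(330,488),70))
```

```text
kn [ 626.8 -359.7  130. ] [ 628.2 -360.6   50. ] piv [ 568.6 -177.2  165. ] pegtop [ 589.3 -222.1  199. ]
pivot side [ 572.5 -190.4  165. ] x (array([ 571.1, -179.9,  169.7]), np.float64(0.9277693786295172))
door dir 107.84655577920803 192.20187486303973
base corners [ 631.2 -152.1   12. ] [ 577.9 -401.2   12. ]
cab top scene [array([504. , 126.9, 200. ]), array([638.4, 110.7, 200. ]), array([652.6, 265.4, 200. ]), array([521.1, 280.2, 200. ])]
cab top side [array([651.4, 270.1, 200. ]), array([514.1, 283.9, 200. ]), array([499.2, 130.3, 200. ]), array([634.7, 115.3, 200. ])]
pins side: upper tip/foot [496.8 313.  170. ] [497.3 311.2 150. ] lower [496.9 309.9  90. ] [496.5 313.1  70. ]
```

Call:
send_rows:
  moves:
    - [0, 0, 0, 0.9, -0.4, 0.1, -1]
    - [0, 0, 0, 0.9, -0.4, 0, -1]
    - [0, 0, 0, 0.9, -0.4, 0, -1]
    - [0, 0, 0, 0.9, -0.4, 0, -1]
    - [0, 0, 0, 0.9, -0.4, 0, -1]
    - [0, 0, 0, 0.9, -0.4, 0, -1]
    - [0, 0, 0, 0.9, -0.4, 0, -1]
    - [0, 0, 0, 0.9, -0.4, 0, -1]
    - [0, 0, 0, 0.9, -0.4, 0, -1]
    - [0, 0, 0, 0.9, -0.4, 0, -1]
    - [0, 0, 0, 0, 0, 0, -1]

```text
t: 1.27
tcp_pos: [472.5, -324.4, 227.4]
ee_rot: [3.06, 0.706, 0.001]
ft_force: [0.1, -0.2, -0.0]
opening: 85.4
```

```bash
cat >> h.py <<'E'
def shot(n,name):
    st=ctrl.read_state(); d=viewer.get_image(n); cv2.imwrite(name,d["frame"][:,:,::-1])
    import pickle; pickle.dump((st,d),open(name[:-3]+"pkl","wb")); return st,d
def load(name):
    import pickle; return pickle.load(open(name[:-3]+"pkl","rb"))
def go(p=None,th=None):
    "shift/turn in row units (tool axes) to world p, tool-x angle th deg"
    st=ctrl.read_state(); M=R.from_rotvec(st["ee_rot"]).as_matrix()
    t=np.degrees(np.arctan2(M[1,0],M[0,0])); print("t",round(float(st["t"]),2),"tcp",st["tcp_pos"].round(1),"th",round(t,1),"tilt",np.round(M[:2,2],3),"F",st["ft_force"].round(1),"T",st["ft_torque"].round(2),"op",round(float(st["opening"]),1))
    if p is not None: print("shift units",(M.T@(np.array(p)-st["tcp_pos"])/30).round(2))
    if th is not None: print("turn z units",round(-(th-t)/6,2))
E
python3 - <<'E'
from h import *
st,d=shot("wrist","pics/w1.png"); go()
E
```

```text
t 1.32 tcp [ 471.4 -326.   227.4] th 26.0 tilt [-0.    -0.002] F [ 0.1  0.  -0.2] T [-0.02 -0.03 -0.01] op 85.1
```

View pics/w1.png

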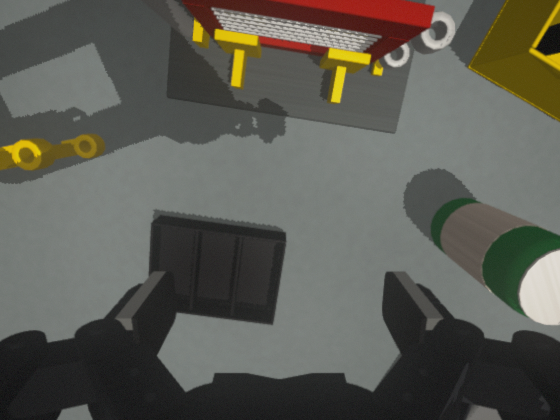

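The wrist view shows the red door at top with its knuckles at (437,32) and (397,53), and a yellow decoy at left (25,153). I'm moving closer.

Call:
send_rows:
  moves:
    - [0, 0, 0, 0.9, -0.3, 0, 1]
    - [0, 0, 0, 0.9, -0.3, 0, 1]
    - [0, 0, 0, 0.9, -0.4, 0, 1]
    - [0, 0, 0, 0.9, -0.4, 0, 1]
    - [0, 0, 0, 0, 0, 0, 1]

```text
t: 1.73
tcp_pos: [550.5, -242.9, 227.2]
ee_rot: [3.058, 0.697, -0.003]
ft_force: [-1.1, -0.4, 0.2]
opening: 25.3
```

Run:
```python
from h import *
st,d=shot("wrist","pics/w2.png"); go([563,-236,230])
```

```text
t 1.78 tcp [ 549.2 -244.7  227.1] th 25.7 tilt [-0.002 -0.007] F [-0.3 -0.3 -0.5] T [-0.02  0.01 -0.02] op 17.3
shift units [ 0.54 -0.06 -0.1 ]
```

View pics/w2.png

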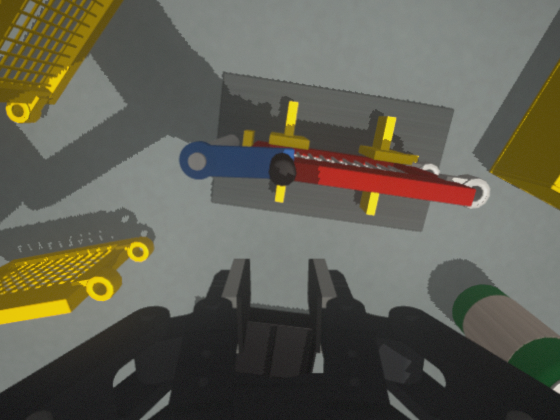

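Run:
```python
from h import *
np.set_printoptions(precision=1,suppress=True)
st,d=load("pics/w2.png"); crop(d,170,510,50,240,2.3,"pics/c5.png")
m=lambda u,v,z:onz(d,(u,v),z,st)
print("piv",m(197,161,165),"peg",m(283,155,199),"kn",m(475,192,130))
C=np.array([m(223,73,12),m(452,108,12),m(422,231,12),m(212,202,12)]);print(C,C.mean(0))
for i,j in((0,1),(3,2)):
    v=C[i]-C[j];print(np.degrees(np.arctan2(v[1],v[0])),np.linalg.norm(v))
hsv=cv2.cvtColor(d["frame"],cv2.COLOR_RGB2HSV)
mk=((hsv[...,0]<8)|(hsv[...,0]>172))&(hsv[...,1]>150)&(hsv[...,2]>150)
ys,xs=np.where(mk);print(xs.min(),xs.max(),len(xs))
r=cv2.minAreaRect(np.stack([xs,ys],1).astype(np.float32));print(r,cv2.boxPoints(r))
```

```text
piv [ 570.2 -180.7  165. ] peg [ 598.  -222.5  199. ] kn [ 627.9 -360.3  130. ]
[[ 627.  -147.8   12. ]
 [ 696.  -363.9   12. ]
 [ 573.9 -405.1   12. ]
 [ 505.3 -187.7   12. ]] [ 600.6 -276.1   12. ]
107.6998554996714 226.86559467322147
107.52161176073275 228.02533389170068
303 475 2713
((387.841064453125, 180.22616577148438), (175.58566284179688, 26.997962951660156), 8.530766487121582) [[299.  180.6]
 [303.  153.9]
 [476.7 179.9]
 [472.7 206.6]]
```

View pics/c5.png

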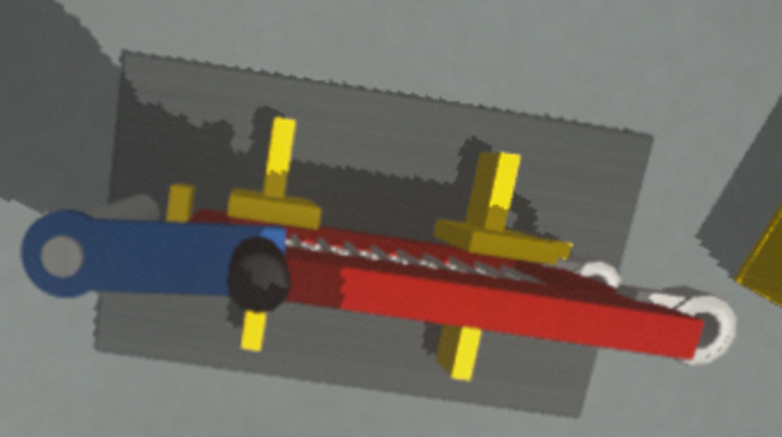

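The wrist view shows the pivot at (197,161), the peg top near (283,171) and the knuckle at (475,191). The pivot-to-knuckle distance comes out at 188.6 mm against 188 nominal, so the stand is well fixed: yaw 17.7°, centre (600.6,−276).

Call:
send_rows:
  moves:
    - [0, 0, 0, 0.2, 0, 0.9, 1]
    - [0, 0, 0, 0.2, 0, 0.9, 1]
    - [0, 0, 0, 0, 0, 0.2, 1]
    - [0, 0, 0, 0, 0, 0, 1]

```text
t: 2.12
tcp_pos: [558.8, -245.7, 167.8]
ee_rot: [3.053, 0.692, -0.004]
ft_force: [-0.5, -0.1, 0.3]
opening: -0.1
```

Run:
```python
from h import *
shot("wrist","pics/w3.png"); go([561,-238.6,176])
```

```text
t 2.17 tcp [ 558.7 -245.9  168.1] th 25.5 tilt [-0.    -0.012] F [-1.4  0.5 -1. ] T [ 0.05  0.01 -0.  ] op -0.2
shift units [ 0.17 -0.18 -0.27]
```

View pics/w3.png

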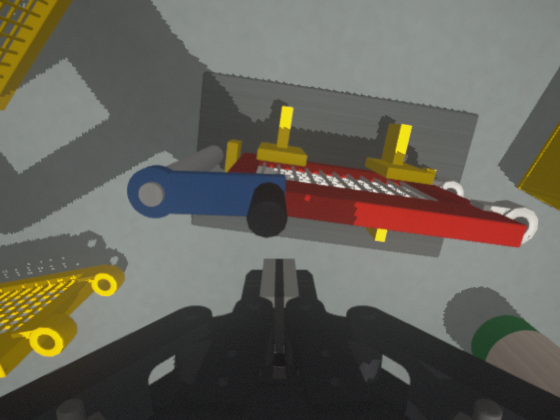

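Call:
send_rows:
  moves:
    - [0, 0, 0, 0, -0.2, -0.3, 1]
    - [0, 0, 0, 0.25, 0, 0, 1]
    - [0, 0, 0, 0.25, 0, 0, 1]
    - [0, 0, 0, 0.2, 0, 0, 1]
    - [0, 0, -0.9, 0.18, 0.06, 0, 1]
    - [0, 0, -0.9, 0.18, 0.06, 0, 1]
    - [0, 0, -0.9, 0.18, 0.06, 0, 1]
    - [0, 0, -0.9, 0.18, 0.06, 0, 1]

```text
t: 2.83
tcp_pos: [599.7, -228.3, 186.7]
ee_rot: [2.856, 1.262, -0.005]
ft_force: [-1.3, -0.6, -0.1]
opening: 0.1
```

Run:
```python
from h import *
shot("wrist","pics/w4.png"); go()
```

```text
t 2.88 tcp [ 600.7 -227.8  186.9] th 48.0 tilt [ 0.006 -0.019] F [-1.2  0.2 -0.1] T [-0.17  0.1   0.04] op -0.0
```

View pics/w4.png

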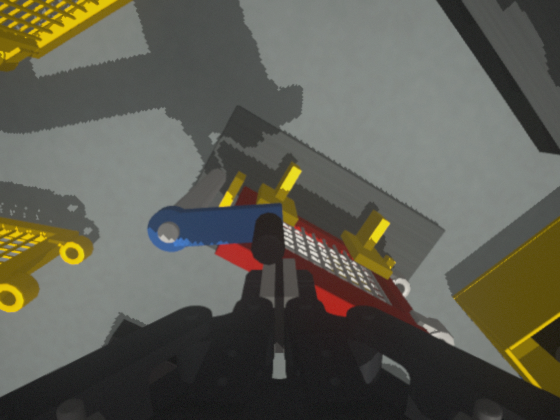

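The tab is turning: the peg is at (268,235) with the fingers behind it. Continuing the arc.

Call:
send_rows:
  moves:
    - [0, 0, -0.9, 0.18, 0.03, 0.08, 1]
    - [0, 0, -0.9, 0.18, 0.04, 0.08, 1]
    - [0, 0, -0.9, 0.18, 0.05, 0.06, 1]
    - [0, 0, -0.9, 0.18, 0.05, 0, 1]
    - [0, 0, -0.9, 0.18, 0.05, 0, 1]
    - [0, 0, -0.9, 0.18, 0.05, 0, 1]
    - [0, 0, -0.9, 0.18, 0.05, 0, 1]
    - [0, 0, -0.9, 0.18, 0.05, 0, 1]

```text
t: 3.55
tcp_pos: [632.8, -194.5, 186.1]
ee_rot: [2.159, 2.242, -0.017]
ft_force: [-0.4, -1.2, 0.2]
opening: 0.4
```

Run:
```python
from h import *
shot("wrist","pics/w5.png"); go()
```

```text
t 3.6 tcp [ 633.2 -193.5  186.2] th 92.5 tilt [ 0.014 -0.028] F [ 0.  -0.9 -0.5] T [-0.08  0.02  0.05] op 0.2
```

View pics/w5.png

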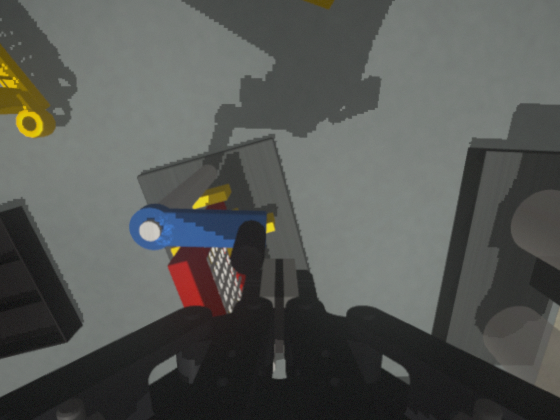

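Call:
send_rows:
  moves:
    - [0, 0, -0.8, 0.2, -0.06, 0.05, 1]
    - [0, 0, -0.8, 0.2, -0.06, 0.05, 1]
    - [0, 0, -0.8, 0.2, -0.03, 0, 1]
    - [0, 0, -0.8, 0.2, -0.03, 0, 1]
    - [0, 0, 0, -0.3, 0, 0, 1]
    - [0, 0, 0, -0.8, 0, -0.5, 1]

```text
t: 4.1
tcp_pos: [642.6, -197.1, 201.7]
ee_rot: [1.744, 2.564, -0.011]
ft_force: [0.7, -0.6, -1.0]
opening: -0.1
```

Run:
```python
from h import *
shot("wrist","pics/w6.png"); go()
```

```text
t 4.15 tcp [ 646.1 -203.6  208. ] th 111.4 tilt [ 0.038 -0.036] F [-1.1 -2.9  3.7] T [-0.03  0.07  0.03] op -0.0
```

View pics/w6.png

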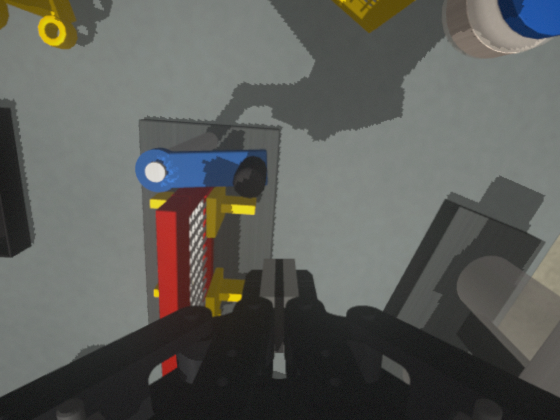

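The tab at (155–265,168) now stands square to the door, at about 1.57 rad. Next: rise, turn so that tool x points to the hinge edge, and open.

Call:
send_rows:
  moves:
    - [0, 0, 0, 0, 0, -0.8, -1]
    - [0, 0, 1, 0, 0, -0.8, -1]
    - [0, 0, 1, 0, 0, 0, -1]
    - [0, 0, 1, 0, 0, 0, -1]
    - [0, 0, 1, 0, 0, 0, -1]
    - [0, 0, 1, 0, 0, 0, -1]
    - [0, 0, 1, 0, 0, 0, -1]
    - [0, 0, 1, 0, 0, 0, -1]
    - [0, 0, 1, 0, 0, 0, -1]
    - [0, 0, 1, 0, 0, 0, -1]
    - [0, 0, 1, 0, 0, 0, -1]
    - [0, 0, 1, 0, 0, 0, -1]

```text
t: 5.15
tcp_pos: [649.6, -216.7, 269.4]
ee_rot: [2.911, 1.008, 0.05]
ft_force: [-0.8, -0.6, -0.0]
opening: 85.3
```

Call:
send_rows:
  moves:
    - [0, 0, 1, 0, 0, 0, -1]
    - [0, 0, 1, 0, 0, 0, -1]
    - [0, 0, 1, 0, 0, 0, -1]
    - [0, 0, 1, 0, 0, 0, -1]
    - [0, 0, 1, 0, 0, 0, -1]
    - [0, 0, 1, 0, 0, 0, -1]
    - [0, 0, 1, 0, 0, 0, -1]
    - [0, 0, 1, 0, 0, 0, -1]
    - [0, 0, 1, 0, 0, 0, -1]
    - [0, 0, 1, 0, 0, 0, -1]
    - [0, 0, 1, 0, 0, 0, -1]
    - [0, 0, 1, 0, 0, 0, -1]

```text
t: 6.15
tcp_pos: [653.0, -228.9, 277.1]
ee_rot: [2.906, -1.105, 0.114]
ft_force: [0.6, 0.5, -0.5]
opening: 85.2
```

```bash
cat >> h.py <<'E'
def goR(p,th):
    st=ctrl.read_state(); M=R.from_rotvec(st["ee_rot"]).as_matrix(); go(p)
    a=np.radians(th); x=np.array([np.cos(a),np.sin(a),0]); z=np.array([0,0,-1.]); D=np.stack([x,np.cross(z,x),z],1)
    rv=R.from_matrix(M.T@D).as_rotvec(); print("turn units",(np.degrees(rv)/6).round(2))
    q=R.from_matrix(M.T@D).as_euler("ZYX",degrees=True); print("q6",round(float(st["q"][5]),2))
E
python3 - <<'E'
from h import *
goR([609.7,-304.6,250],-72.3)
E
```

```text
t 6.15 tcp [ 653.  -228.9  277.1] th -41.6 tilt [ 0.057 -0.055] F [ 0.6  0.5 -0.5] T [0.02 0.01 0.03] op 85.2
shift units [0.52 2.84 0.95]
turn units [-0.18 -0.75  5.11]
q6 1.86
```

Call:
send_rows:
  moves:
    - [-0.18, -0.75, 0.2, 0, 0.6, 0, -1]
    - [0, -0.1, 1, 0, 0.6, 0, -1]
    - [0, 0, 1, 0.1, 0.5, 0, -1]
    - [0, 0, 1, 0.1, 0.5, 0, -1]
    - [0, 0, 1, 0.1, 0.4, 0, -1]
    - [0, 0, 1, 0.1, 0.3, 0, -1]
    - [0, 0, 0, 0, 0, 0, -1]

```text
t: 6.73
tcp_pos: [590.3, -300.4, 280.1]
ee_rot: [2.443, -1.941, -0.021]
ft_force: [-0.7, 0.2, -0.5]
opening: 85.6
```

Run:
```python
from h import *
shot("wrist","pics/w7.png");goR([609.7,-304.6,250],-72.3)
```

```text
t 6.78 tcp [ 590.8 -299.9  280.2] th -76.6 tilt [-0.023 -0.008] F [0.7 0.3 0.6] T [ 0.05 -0.02 -0.04] op 85.3
shift units [ 0.3  -0.6   0.99]
turn units [ 0.23 -0.02 -0.72]
q6 2.33
```

View pics/w7.png

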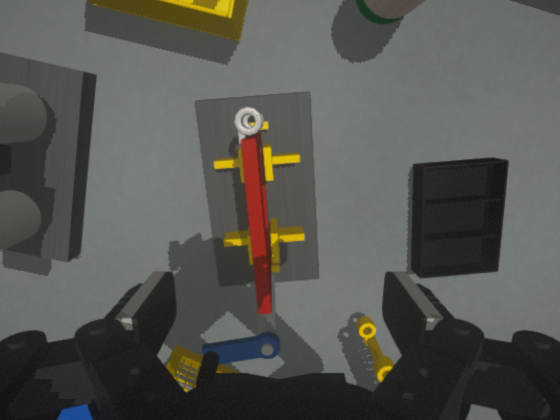

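Run:
```python
from h import *
np.set_printoptions(precision=1,suppress=True)
st,d=load("pics/w7.png"); m=lambda u,v,z:onz(d,(u,v),z,st)
print(m(248,121,130),m(269,346,165))
hsv=cv2.cvtColor(d["frame"],cv2.COLOR_RGB2HSV)
mk=((hsv[...,0]<8)|(hsv[...,0]>172))&(hsv[...,1]>150)&(hsv[...,2]>150)
r=[]
for y in range(145,306,20):
    xs=np.where(mk[y,200:330])[0]+200; r.append(m(xs.mean(),y,152)); print(y,xs.min(),xs.max(),r[-1])
v=r[0]-r[-1];print(np.degrees(np.arctan2(v[1],v[0])))
```

```text
[ 626.5 -360.2  130. ] [ 569.  -182.5  165. ]
145 242 254 [ 621.7 -343.2  152. ]
165 244 256 [ 617.  -328.7  152. ]
185 246 258 [ 612.3 -313.7  152. ]
205 248 265 [ 606.8 -298.3  152. ]
225 251 266 [ 601.3 -282.5  152. ]
245 252 263 [ 597.5 -265.7  152. ]<stdin>:9: RuntimeWarning: Mean of empty slice.
  ret = ret.dtype.type(ret / rcount)
Traceback (most recent call last):
ValueError: zero-size array to reduction operation minimum which has no identity
```

The rail lies on the predicted line (609,−304.6). Aligning and descending.

Call:
send_rows:
  moves:
    - [0.23, 0, -0.72, 0.15, -0.3, 0.3, -1]
    - [0, 0, 0, 0.15, -0.3, 0.6, -1]
    - [0, 0, 0, 0, 0, 0.9, -1]
    - [0, 0, 0, 0, 0, 0.9, -1]
    - [0, 0, 0, 0, 0, 0, -1]

```text
t: 7.2
tcp_pos: [616.1, -305.6, 202.1]
ee_rot: [-2.544, 1.84, -0.02]
ft_force: [-1.3, 0.5, -1.1]
opening: 85.8
```

Run:
```python
from h import *
goR([609.3,-304.6,119],-72.3)
```

```text
t 7.2 tcp [ 616.1 -305.6  202.1] th -71.8 tilt [ 0.011 -0.006] F [-1.3  0.5 -1.1] T [0.02 0.03 0.01] op 85.8
shift units [-0.13  0.23  2.77]
turn units [-0.08 -0.09  0.09]
q6 2.25
```

Call:
send_rows:
  moves:
    - [-0.08, -0.09, 0.09, -0.13, 0.23, 0.2, -1]
    - [0, 0, 0, 0, 0, 0.8, -1]
    - [0, 0, 0, 0, 0, 0.8, -1]
    - [0, 0, 0, 0, 0, 0.5, -1]
    - [0, 0, 0, 0, 0, 0, -1]

```text
t: 7.62
tcp_pos: [611.1, -304.3, 137.3]
ee_rot: [-2.539, 1.849, -0.008]
ft_force: [-0.5, -0.7, -0.8]
opening: 85.3
```

Run:
```python
from h import *
goR([609.3,-304.6,119],-72.3)
shot("wrist","pics/w8.png")
```

```text
t 7.62 tcp [ 611.1 -304.3  137.3] th -72.1 tilt [ 0.004 -0.002] F [-0.5 -0.7 -0.8] T [-0.01  0.05 -0.01] op 85.3
shift units [-0.01  0.06  0.61]
turn units [-0.03 -0.03  0.03]
q6 2.25
```

View pics/w8.png

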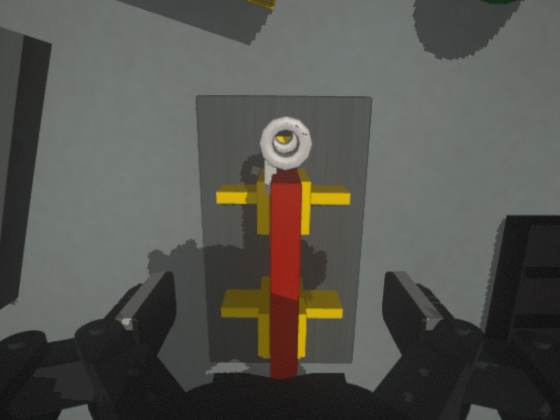

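The door rail runs straight up the image at column ~286, between the pads. Lower and grip.

Call:
send_rows:
  moves:
    - [0, 0, 0, 0, 0.08, 0.7, -1]
    - [0, 0, 0, 0, 0, 0.05, -1]
    - [0, 0, 0, 0, 0, 0, 0.3]
    - [0, 0, 0, 0, 0, 0, 0.5]
  force: 100

```text
t: 8.0
tcp_pos: [613.0, -307.5, 124.5]
ee_rot: [-2.539, 1.848, -0.024]
ft_force: [-1.0, 0.1, 0.2]
opening: 63.9
```

Run:
```python
from h import *
goR([609.3,-304.6,119],-72.3)
```

```text
t 8.0 tcp [ 613.  -307.5  124.5] th -72.1 tilt [ 0.013 -0.008] F [-1.   0.1  0.2] T [0.01 0.02 0.02] op 63.9
shift units [-0.13  0.09  0.18]
turn units [-0.1  -0.11  0.03]
q6 2.25
```

Call:
send_rows:
  moves:
    - [-0.1, -0.11, 0, 0, 0.08, 0.15, 0.3]
    - [0, 0, 0, 0, 0, 0, 0.6]
    - [0, 0, 0, 0, 0, 0, 1]
    - [0, 0, 0, 0, 0, 0, 1]
    - [0, 0, 0, 0, 0, 0, 1]
    - [0, 0, 0, 0, 0, 0, 1]
  force: 100

```text
t: 8.5
tcp_pos: [613.2, -310.2, 125.9]
ee_rot: [2.539, -1.849, 0.01]
ft_force: [0.8, 0.3, -1.4]
opening: 10.3
```

Run:
```python
from h import *
goR([609.3,-304.6,119],-72.3)
```

```text
t 8.5 tcp [ 613.2 -310.2  125.9] th -72.1 tilt [ 0.005 -0.004] F [ 0.8  0.3 -1.4] T [-0.08 -0.03 -0.  ] op 10.3
shift units [-0.22  0.07  0.23]
turn units [-0.03 -0.05  0.03]
q6 2.25
```

Call:
send_rows:
  moves:
    - [0, 0, 0, 0, 0, 0, 0.5]
    - [0, 0, 0, 0, 0, 0, 0.5]
    - [0, 0, 0, -0.1, 0, 0.25, 0.5]
    - [0, 0, 0, 0, 0, 0.15, 0.5]
    - [0, 0, 0, 0, 0, 0, 1]
    - [0, 0, 0, 0, 0, 0, 1]
    - [0, 0, 0, 0, 0, 0, 1]
    - [0, 0, 0, 0, 0, 0, 1]
    - [0, 0, 0, 0, 0, 0, 1]
  force: 110

```text
t: 9.25
tcp_pos: [612.2, -307.3, 113.5]
ee_rot: [2.539, -1.849, 0.011]
ft_force: [-0.9, -0.3, 0.5]
opening: 10.9
```

Run:
```python
from h import *
goR([609.3,-304.6,119],-72.3)
shot("wrist","pics/w9.png")
```

```text
t 9.25 tcp [ 612.2 -307.3  113.5] th -72.1 tilt [ 0.005 -0.005] F [-0.9 -0.3  0.5] T [-0.07  0.24 -0.08] op 10.9
shift units [-0.11  0.06 -0.18]
turn units [-0.03 -0.06  0.03]
q6 2.25
```

View pics/w9.png

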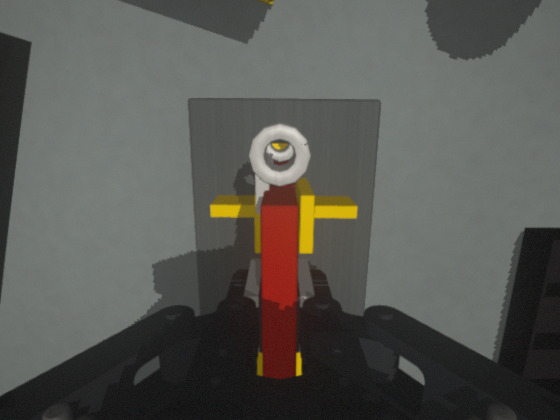

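Gripped: the knuckle ring is at (280,153), with the rail held at centre. Lifting straight up.

Call:
send_rows:
  moves:
    - [0, 0, 0, 0, 0, -0.2, 1]
    - [0, 0, 0, 0, 0, -0.3, 1]
    - [0, 0, 0, 0, 0, -0.4, 1]
    - [0, 0, 0, 0, 0, -0.4, 1]
    - [0, 0, 0, 0, 0, -0.4, 1]

```text
t: 9.72
tcp_pos: [608.7, -304.7, 161.2]
ee_rot: [2.539, -1.848, -0.008]
ft_force: [0.4, -0.1, -2.8]
opening: 10.6
```

Run:
```python
from h import *
goR([612,-307.3,350],-72.1)
```

```text
t 9.72 tcp [ 608.7 -304.7  161.2] th -72.1 tilt [-0.005  0.002] F [ 0.4 -0.1 -2.8] T [-0.04 -0.01 -0.01] op 10.6
shift units [ 0.1  -0.05 -6.29]
turn units [ 0.04  0.03 -0.  ]
q6 2.25
```

Call:
send_rows:
  moves:
    - [0, 0, 0, 0.05, -0.05, -0.4, 1]
    - [0, 0, 0, 0.02, -0.02, -0.5, 1]
    - [0, 0, 0, 0, 0, -0.8, 1]
    - [0, 0, 0, 0, 0, -0.9, 1]
    - [0, 0, 0, 0, 0, -0.9, 1]
    - [0, 0, 0, 0, 0, -0.9, 1]
    - [0, 0, 0, 0, 0, -0.9, 1]
    - [0, 0, 0, 0, 0, -0.5, 1]
    - [0, 0, 0, 0, 0, 0, 1]

```text
t: 10.47
tcp_pos: [613.1, -305.9, 358.8]
ee_rot: [-2.54, 1.848, -0.01]
ft_force: [1.2, -0.4, -4.1]
opening: 10.5
```

Run:
```python
from h import *
goR([430,310,350],5)
s,d=shot("side","pics/s1.png");a=viewer.get_image("scene");cv2.imwrite("pics/sc1.png",a["frame"][:,:,::-1])
print([onz(d,p,0)[:2].round() for p in((266,385),(320,372),(415,362),(330,310),(345,250),(322,205))])
shot("wrist","pics/w10.png")
```

```text
t 10.47 tcp [ 613.1 -305.9  358.8] th -72.1 tilt [ 0.006 -0.003] F [ 1.2 -0.4 -4.1] T [-0.07 -0.07  0.01] op 10.5
shift units [-21.41  -0.51   0.19]
turn units [ -0.    -0.07 -12.84]
q6 2.25
[array([476., 518.]), array([364., 463.]), array([156., 397.]), array([358., 251.]), array([334., -36.]), array([ 430., -315.])]
```

View pics/s1.png

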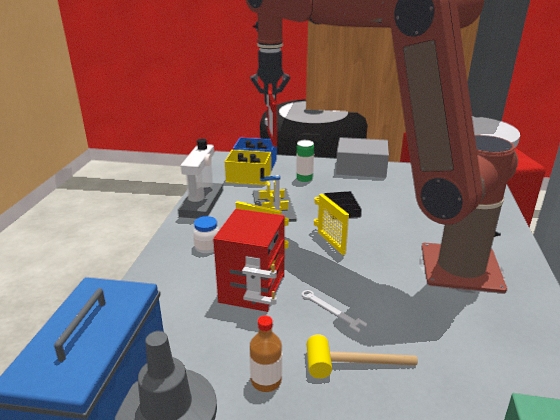

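View pics/w10.png

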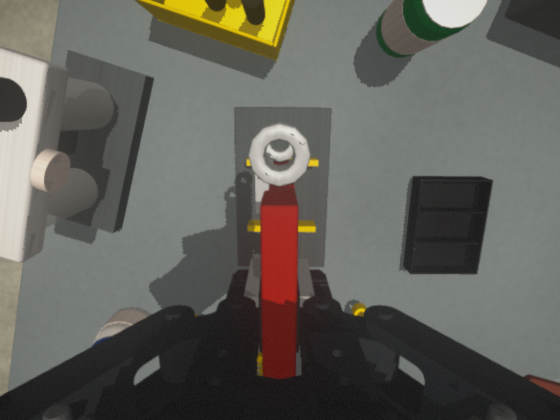

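The door came out cleanly and hangs straight in the grip (wrist ring at (280,153), unchanged). The stand is empty and the tab still aside. Carrying the door over the bench at about 250 mm.

Call:
send_rows:
  moves:
    - [0, 0, -0.3, -0.4, 0, 0, 1]
    - [0, 0, -0.5, -0.8, -0.03, 0, 1]
    - [0, 0, -0.5, -0.9, -0.05, 0, 1]
    - [0, 0, -0.5, -0.9, -0.1, 0, 1]
    - [0, 0, -0.5, -0.9, -0.2, 0, 1]
    - [0, 0, -0.5, -0.87, -0.23, 0, 1]
    - [0, 0, -0.5, -0.85, -0.3, 0, 1]
    - [0, 0, -0.5, -0.82, -0.35, 0, 1]
    - [0, 0, -0.5, -0.8, -0.4, 0, 1]
    - [0, 0, -0.5, -0.8, -0.42, 0, 1]
    - [0, 0, -0.5, -0.75, -0.45, 0, 1]
    - [0, 0, -0.5, -0.72, -0.5, 0, 1]

```text
t: 11.62
tcp_pos: [506.5, -2.6, 321.1]
ee_rot: [-2.982, 0.975, 0.086]
ft_force: [0.3, -0.1, -4.9]
opening: 10.8
```

Run:
```python
from h import *
goR([395,300,350],5)
```

```text
t 11.62 tcp [506.5  -2.6 321.1] th -36.2 tilt [-0.051  0.02 ] F [ 0.3 -0.1 -4.9] T [-0.07 -0.15  0.03] op 10.8
shift units [-9.   -5.93 -0.57]
turn units [-0.05  0.53 -6.87]
q6 2.03
```

Call:
send_rows:
  moves:
    - [0, 0.5, -0.4, -0.6, -0.5, -0.7, 1]
    - [0, 0.1, -0.6, -0.65, -0.6, -0.4, 1]
    - [0, 0, -0.6, -0.6, -0.6, -0.2, 1]
    - [0, 0, -0.6, -0.6, -0.65, -0.1, 1]
    - [0, 0, -0.6, -0.55, -0.7, -0.1, 1]
    - [0, 0, -0.6, -0.5, -0.75, -0.1, 1]
    - [0, 0, -0.6, -0.5, -0.8, -0.1, 1]
    - [0, 0, -0.6, -0.4, -0.8, -0.1, 1]
    - [0, 0, -0.6, -0.3, -0.6, 0, 1]
    - [0, 0, -0.6, -0.2, -0.4, 0, 1]
    - [0, 0, 0, 0, 0, 0, 1]

```text
t: 12.53
tcp_pos: [421.7, 246.6, 348.4]
ee_rot: [3.123, 0.022, -0.065]
ft_force: [0.3, -0.5, -5.1]
opening: 10.5
```

Run:
```python
from h import *
goR([395,300,230],5)
```

```text
t 12.53 tcp [421.7 246.6 348.4] th 0.8 tilt [-0.042 -0.019] F [ 0.3 -0.5 -5.1] T [ 0.06 -0.13  0.01] op 10.5
shift units [-0.7  -1.86  3.95]
turn units [ 0.16  0.41 -0.7 ]
q6 1.93
```

Call:
send_rows:
  moves:
    - [0.16, 0.41, -0.5, -0.3, -0.5, 0.2, 1]
    - [0, 0, -0.2, -0.25, -0.6, 0.4, 1]
    - [0, 0, 0, -0.2, -0.6, 0.6, 1]
    - [0, 0, 0, 0, -0.2, 0.7, 1]
    - [0, 0, 0, 0, 0, 0.6, 1]
    - [0, 0, 0, 0, 0, 0, 1]

```text
t: 13.03
tcp_pos: [390.0, 300.5, 259.9]
ee_rot: [3.131, 0.133, -0.018]
ft_force: [-1.1, -0.6, -5.1]
opening: 10.6
```

Run:
```python
from h import *
goR([395,300,181],5)
shot("wrist","pics/w11.png"); shot("side","pics/s2.png"); shot("scene","pics/sc2.png")
```

```text
t 13.03 tcp [390.  300.5 259.9] th 4.9 tilt [-0.011 -0.008] F [-1.1 -0.6 -5.1] T [0.01 0.   0.02] op 10.6
shift units [0.2  0.01 2.63]
turn units [ 0.07  0.11 -0.02]
q6 1.98
```

View pics/w11.png

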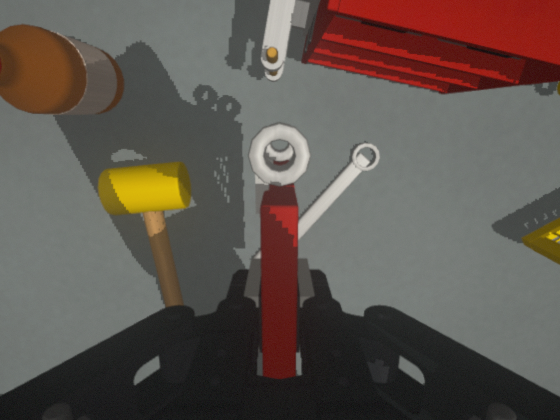

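View pics/s2.png

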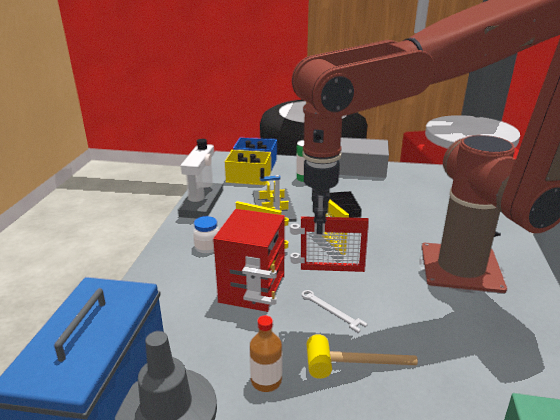

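The wrist view shows the knuckle ring at (280,153) and the upper brass pin ahead of it at about (272,52). The side view shows the door level in front of the cabinet. I'll measure both in the same wrist picture.

Run:
```python
from h import *
st,d=load("pics/w11.png"); crop(d,220,340,20,200,4,"pics/c6.png")
```

```text
(no output)
```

View pics/c6.png

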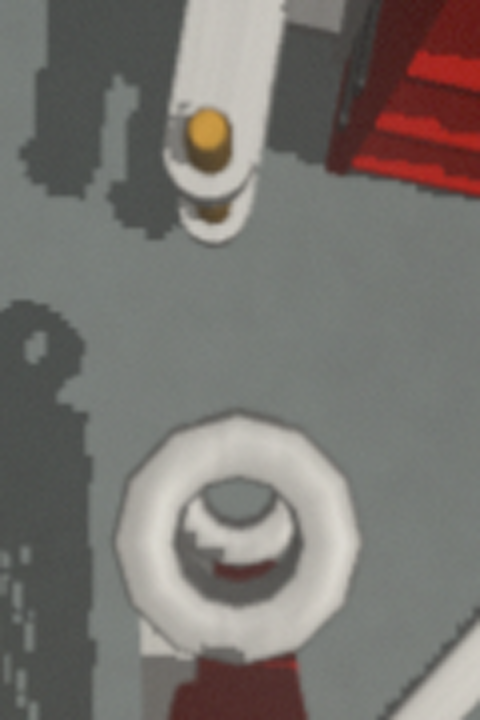

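Run:
```python
from h import *
np.set_printoptions(precision=1,suppress=True)
st,d=load("pics/w11.png")
M=R.from_rotvec(st["ee_rot"]).as_matrix()
pin=onz(d,(271.9,51.7),170,st)
T=np.array(d["T_tool_cam"]);s=und(d,(279.1,153.6));v=T[:3,:3]@[s[0],s[1],1];o=T[:3,3]
k=o+v*(-16.5-o[2])/v[2]
s2=und(d,(239/4+219.6,555/4+19.6))
print("pin",pin,"knuckle tool",k,"world",M@k+st["tcp_pos"])
# lower pin visible collar/pin foot at crop(214,212)->z~? 
print("lowpin tip-ish", onz(d,(214/4+219.6,212/4+19.6),78,st))
```

```text
pin [496.6 313.5 170. ] knuckle tool [ 56.7  -0.1 -16.5] world [446.7 305.6 275.7]
lowpin tip-ish [494.3 313.4  78. ]
```

Call:
send_rows:
  moves:
    - [0.07, 0.11, 0, 0.2, 0, 0.5, 1]
    - [0, 0, 0, 0.1, -0.1, 0.8, 1]
    - [0, 0, 0, 0, 0, 0.8, 1]
    - [0, 0, 0, 0, 0, 0.4, 1]
    - [0, 0, 0, 0, 0, 0, 1]
    - [0, 0, 0, 0, 0, 0, 1]

```text
t: 13.68
tcp_pos: [410.8, 305.8, 199.6]
ee_rot: [-3.128, -0.122, -0.039]
ft_force: [1.1, -1.4, -4.0]
opening: 10.8
```

Run:
```python
from h import *
goR([410,305.8,186],5)
```

```text
t 13.68 tcp [410.8 305.8 199.6] th 4.4 tilt [0.024 0.012] F [ 1.1 -1.4 -4. ] T [ 0.01 -0.08  0.01] op 10.8
shift units [-0.04  0.    0.45]
turn units [-0.09 -0.24 -0.09]
q6 1.98
```

Call:
send_rows:
  moves:
    - [-0.09, -0.24, -0.09, 0, 0, 0.4, 1]
    - [0, 0, 0, 0, 0, 0, 1]
    - [0, 0, 0, 0, 0, 0, 1]

```text
t: 13.93
tcp_pos: [414.6, 306.7, 193.5]
ee_rot: [-3.135, -0.134, -0.011]
ft_force: [0.6, 0.1, -3.9]
opening: 10.7
```

Run:
```python
from h import *
goR([420,306.7,186],5)
st,d=shot("wrist","pics/w12.png");crop(d,200,360,20,200,3.3,"pics/c7.png")
st,d=shot("side","pics/s3.png");crop(d,200,360,190,310,5,"pics/c8.png")
```

```text
t 13.93 tcp [414.6 306.7 193.5] th 4.9 tilt [0.007 0.004] F [ 0.6  0.1 -3.9] T [ 0.03 -0.05  0.02] op 10.7
shift units [0.18 0.02 0.25]
turn units [-0.03 -0.07 -0.02]
q6 1.97
```

View pics/c7.png

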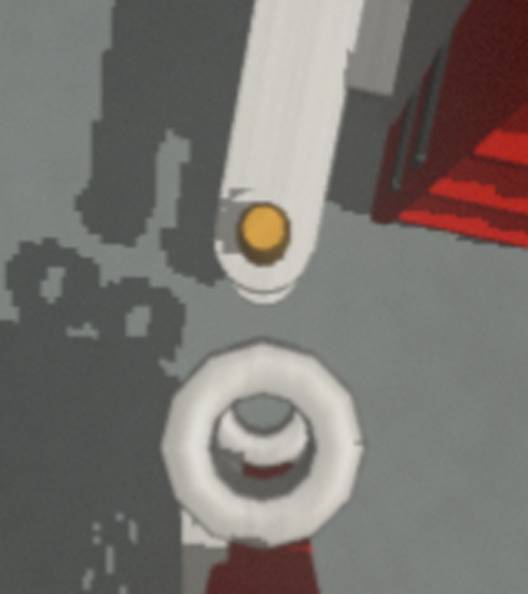

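View pics/c8.png

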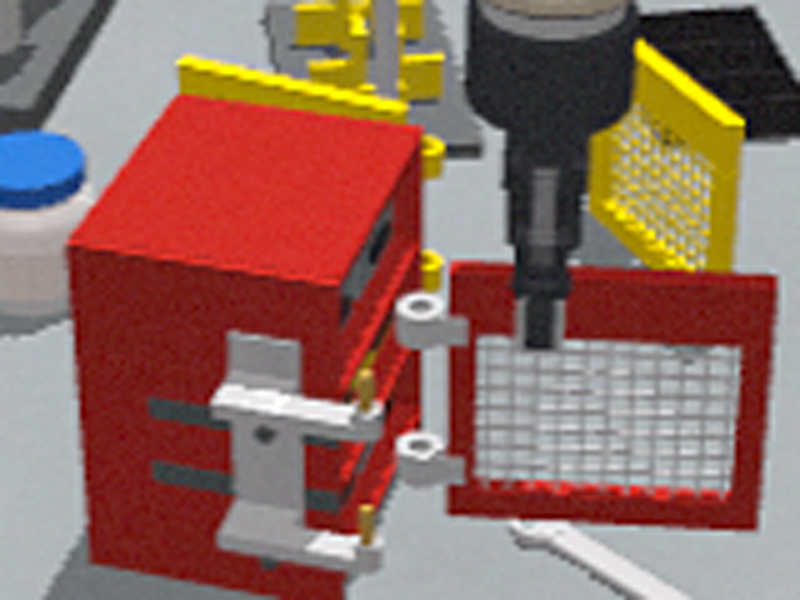

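Run:
```python
from h import *
np.set_printoptions(precision=1,suppress=True)
st,d=load("pics/w12.png")
M=R.from_rotvec(st["ee_rot"]).as_matrix()
pin=onz(d,(199.6+264/3.3,19.6+228/3.3),170,st)
T=np.array(d["T_tool_cam"]);o=T[:3,3]
def tk(u,v_,z):
    s=und(d,(u,v_));v=T[:3,:3]@[s[0],s[1],1];return o+v*(z-o[2])/v[2]
k=tk(199.6+262/3.3,19.6+443/3.3,-16.5)
k2=tk(199.6+263/3.3,19.6+446/3.3,1.5) # lower mouth of bore
print("pin",pin,"pin tool",M.T@(pin-st["tcp_pos"]),"kn",k,k2)
a=np.radians(4.9);print("target tcp",pin[:2]-56*np.array([np.cos(a),np.sin(a)]))
s,ds=load("pics/s3.png"); f=lambda x,y:(199.6+x/5,189.6+y/5)
# side view: knuckle top centers vs pins
print("side kn up top z",onz(ds,f(421,307),st["tcp_pos"][2]+16.5),"low",onz(ds,f(421,447),st["tcp_pos"][2]-63.5))
print("side pins",onz(ds,f(367,371),170),onz(ds,f(367,508),90))
```

```text
pin [496.4 313.6 170. ] pin tool [81.9  0.1 24.1] kn [ 56.7  -0.1 -16.5] [54.5 -0.   1.5]
target tcp [440.6 308.8]
side kn up top z [470.1 311.5 210. ] low [469.8 311.7 130. ]
side pins [496.1 310.1 170. ] [496.4 311.7  90. ]
```

Knuckle and pin line up in tool y (both at column ~280). They are about 26 mm apart along tool x: the wrist gives 25–27 and the side view 26.3. Moving in at this height.

Call:
send_rows:
  moves:
    - [0, -0.05, 0, 0.1, 0, 0.2, 1]
    - [0, 0, 0, 0.2, 0, 0.05, 1]
    - [0, 0, 0, 0.2, 0, 0, 1]
    - [0, 0, 0, 0.2, 0, 0, 1]
    - [0, 0, 0, 0, 0, 0, 1]
    - [0, 0, 0, 0, 0, 0, 1]

```text
t: 14.53
tcp_pos: [438.9, 309.2, 188.1]
ee_rot: [-3.133, -0.134, -0.01]
ft_force: [-0.0, -0.5, -3.5]
opening: 11.0
```

Run:
```python
from h import *
goR([440.6,308.9,184],4.9)
st,d=shot("wrist","pics/w13.png");crop(d,200,360,60,220,3.5,"pics/c9.png")
st,d=shot("side","pics/s4.png");crop(d,230,310,220,310,6,"pics/c10.png")
```

```text
t 14.53 tcp [438.9 309.2 188.1] th 4.9 tilt [0.006 0.006] F [-0.  -0.5 -3.5] T [-0.01 -0.05 -0.01] op 11.0
shift units [0.05 0.02 0.14]
turn units [-0.05 -0.06 -0.  ]
q6 1.95
```

View pics/c9.png

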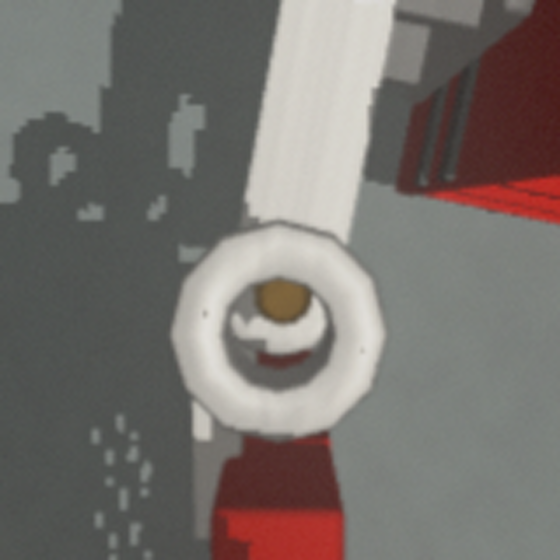

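View pics/c10.png

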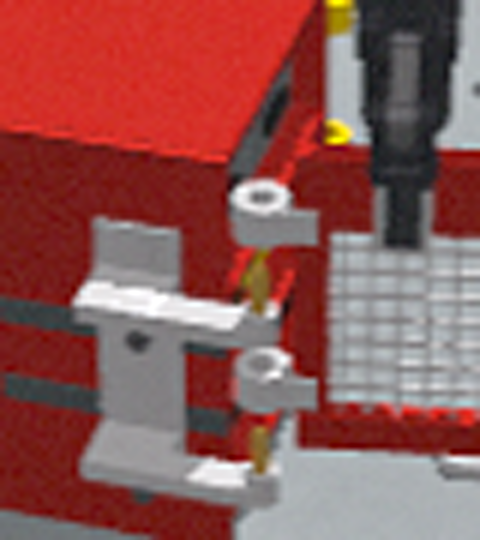

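Run:
```python
from h import *
np.set_printoptions(precision=2,suppress=True)
st,d=load("pics/w13.png")
M=R.from_rotvec(st["ee_rot"]).as_matrix()
T=np.array(d["T_tool_cam"]);o=T[:3,3]
def tk(u,v_,z):
    s=und(d,(u,v_));v=T[:3,:3]@[s[0],s[1],1];return o+v*(z-o[2])/v[2]
c=lambda x,y:(199.6+x/3.5,59.6+y/3.5)
pin=onz(d,c(283,299),170,st)
print("pin tool",M.T@(pin-st["tcp_pos"]),"kn top",tk(*c(279,329),-16.5),"outer bounds",tk(*c(279,221),-16.5),tk(*c(279,437),-16.5),"bore rim top",tk(*c(278,275),-16.5),tk(*c(278,389),-16.5))
s,ds=load("pics/s4.png"); f=lambda x,y:(229.6+x/6,219.6+y/6)
z=s["tcp_pos"][2]
print("kn",onz(ds,f(261,197),z+16.5),onz(ds,f(262,363),z-63.5),"pins",onz(ds,f(259,252),170),onz(ds,f(260,430),90))
```

```text
pin tool [57.22  0.53 18.49] kn top [ 56.75  -0.03 -16.5 ] outer bounds [ 67.48  -0.04 -16.5 ] [ 45.53  -0.02 -16.5 ] bore rim top [ 62.18  -0.14 -16.5 ] [ 50.58  -0.13 -16.5 ]
kn [494.94 313.47 204.61] [495.23 313.08 124.61] pins [498.19 301.24 170.  ] [496.51 312.01  90.  ]
```

The wrist view puts the pin tip inside the bore (offset ~0.8, 0.5 mm), and the side view agrees within about 1.5 mm. Lowering slowly.

Call:
send_rows:
  moves:
    - [-0.05, -0.06, 0, 0.03, 0.02, 0.15, 1]
    - [0, 0, 0, 0, 0, 0.15, 1]
    - [0, 0, 0, 0, 0, 0.1, 1]
    - [0, 0, 0, 0, 0, 0, 1]

```text
t: 14.97
tcp_pos: [439.1, 308.7, 174.7]
ee_rot: [3.138, 0.135, -0.001]
ft_force: [-0.1, -0.1, -4.0]
opening: 10.3
```

Run:
```python
from h import *
goR([439.8,308.9,165],4.9)
st,d=shot("wrist","pics/w14.png");crop(d,200,360,60,220,3.5,"pics/c11.png")
```

```text
t 14.97 tcp [439.1 308.7 174.7] th 4.9 tilt [-0.001 -0.001] F [-0.1 -0.1 -4. ] T [ 0.02 -0.06  0.01] op 10.3
shift units [ 0.02 -0.01  0.32]
turn units [0.01 0.01 0.  ]
q6 1.95
```

View pics/c11.png

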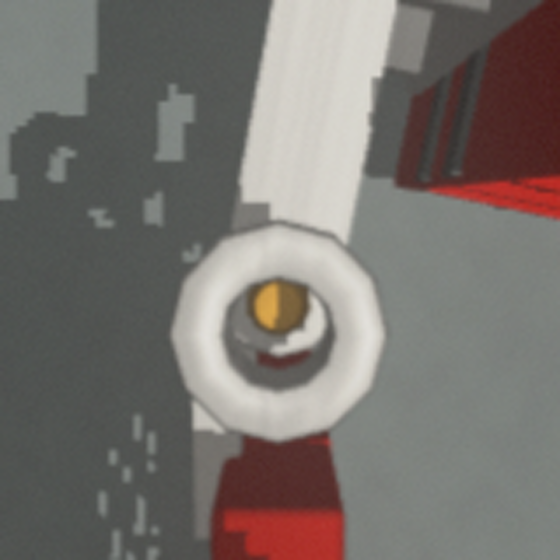

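Run:
```python
from h import *
st,d=load("pics/w14.png")
T=np.array(d["T_tool_cam"]);o=T[:3,3]
def tk(u,v_,z):
    s=und(d,(u,v_));v=T[:3,:3]@[s[0],s[1],1];return (o+v*(z-o[2])/v[2]).round(2)
c=lambda x,y:(199.6+x/3.5,59.6+y/3.5)
print(tk(*c(279,304),4.7))
```

```text
[57.64 -0.    4.7 ]
```

Call:
send_rows:
  moves:
    - [0, 0, 0, 0.04, 0, 0.1, 1]
    - [0, 0, 0, 0, 0, 0.12, 1]
    - [0, 0, 0, 0, 0, 0.1, 1]
    - [0, 0, 0, 0, 0, 0, 1]

```text
t: 15.35
tcp_pos: [440.3, 308.9, 164.4]
ee_rot: [3.138, 0.135, -0.001]
ft_force: [-1.0, -0.1, -4.5]
opening: 10.5
```

Run:
```python
from h import *
goR([440,308.9,151.5],4.9)
st,d=shot("side","pics/s5.png");crop(d,230,310,220,310,6,"pics/c12.png")
```

```text
t 15.35 tcp [440.3 308.9 164.4] th 4.9 tilt [-0.    -0.001] F [-1.  -0.1 -4.5] T [ 0.01 -0.08  0.04] op 10.5
shift units [-0.01 -0.    0.43]
turn units [0.01 0.01 0.01]
q6 1.95
```

View pics/c12.png

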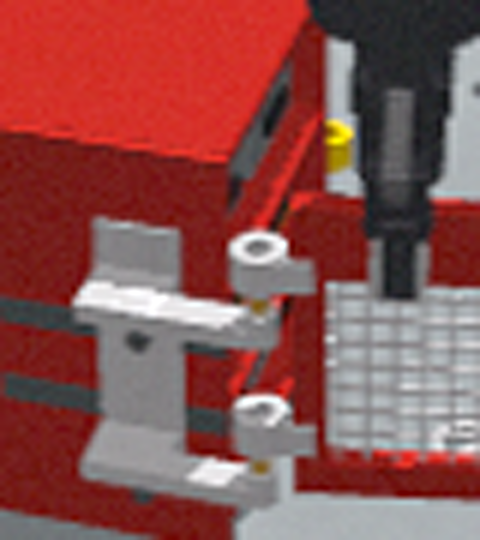

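Both knuckles are on their pins, with a short brass section showing under each at (259,305) and (260,467). There's no contact force yet. Pressing home.

Call:
send_rows:
  moves:
    - [0, 0, 0, 0, 0, 0.12, 1]
    - [0, 0, 0, 0, 0, 0.12, 1]
    - [0, 0, 0, 0, 0, 0.12, 1]
    - [0, 0, 0, 0, 0, 0.1, 1]
    - [0, 0, 0, 0, 0, 0, 1]

```text
t: 15.82
tcp_pos: [441.3, 309.5, 151.6]
ee_rot: [-3.138, -0.135, -0.004]
ft_force: [-0.4, -0.2, -2.1]
opening: 10.6
```

Run:
```python
from h import *
goR([440,308.9,151.5],4.9)
```

```text
t 15.82 tcp [441.3 309.5 151.6] th 4.9 tilt [0.002 0.001] F [-0.4 -0.2 -2.1] T [-0.11 -0.08 -0.03] op 10.6
shift units [-0.05  0.02  0.  ]
turn units [-0.   -0.02  0.01]
q6 1.95
```

Call:
send_rows:
  moves:
    - [0, 0, 0, 0, 0, 0.08, 1]
    - [0, 0, 0, 0, 0, 0.08, 1]

```text
t: 15.98
tcp_pos: [441.6, 309.9, 151.2]
ee_rot: [-3.138, -0.135, -0.005]
ft_force: [-8.8, -5.7, 15.1]
opening: 10.6
```

Run:
```python
from h import *
goR([440,308.9,151.5],4.9)
st,d=shot("side","pics/s6.png");crop(d,230,310,220,310,6,"pics/c13.png")
```

```text
t 15.98 tcp [441.6 309.9 151.2] th 4.9 tilt [0.003 0.001] F [-8.8 -5.7 15.1] T [-0.88  0.9  -0.22] op 10.6
shift units [-0.06  0.03 -0.01]
turn units [-0.01 -0.03  0.01]
q6 1.95
```

View pics/c13.png

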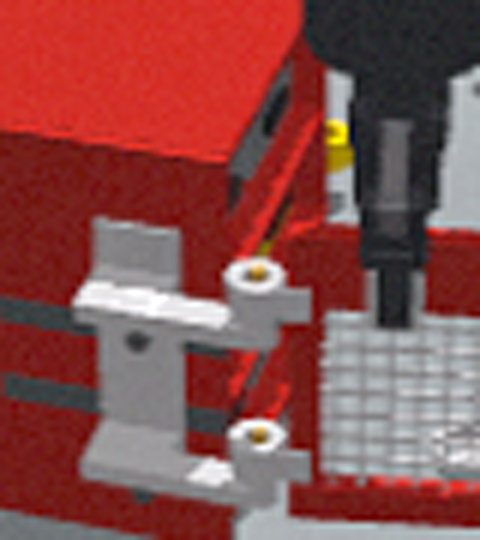

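Both knuckles sit on the collars, with the brass tips showing through the bores at (257,273) and (258,436). TCP z is 151.2 against a predicted home of 151.5, and press force is rising. I'll ease the sideways load and press once more to confirm.

Call:
send_rows:
  moves:
    - [0, -0.03, 0, -0.06, 0.03, 0, 1]
    - [0, 0, 0, 0, 0, 0.08, 1]
    - [0, 0, 0, 0, 0, 0.1, 1]

```text
t: 16.28
tcp_pos: [440.5, 309.6, 151.0]
ee_rot: [-3.137, -0.135, -0.004]
ft_force: [-16.1, -7.5, 28.6]
opening: 10.7
```

Run:
```python
from h import *
goR([440,308.9,151.5],4.9)
```

```text
t 16.28 tcp [440.5 309.6 151. ] th 4.9 tilt [0.002 0.002] F [-16.1  -7.5  28.6] T [-1.25  1.63 -0.33] op 10.7
shift units [-0.02  0.02 -0.02]
turn units [-0.02 -0.02  0.01]
q6 1.95
```

Solid stop: 29 N with no further travel, so it's home. Relax and release.

Call:
send_rows:
  moves:
    - [0, 0, 0, -0.03, 0.02, -0.02, 1]
    - [0, 0, 0, 0, 0, 0, 1]
    - [0, 0, 0, 0, 0, 0, 0.6]
    - [0, 0, 0, 0, 0, 0, 0.3]
    - [0, 0, 0, 0, 0, 0, 0]
    - [0, 0, 0, 0, 0, 0, -0.3]
    - [0, 0, 0, 0, 0, 0, -0.3]

```text
t: 16.87
tcp_pos: [440.9, 309.6, 151.9]
ee_rot: [-3.135, -0.135, -0.009]
ft_force: [0.4, 0.0, 1.5]
opening: 55.5
```

Run:
```python
from h import *
goR([440,308.9,260],4.9)
st,d=shot("side","pics/s7.png");crop(d,230,370,200,310,5.5,"pics/c14.png")
shot("wrist","pics/w15.png")
```

```text
t 16.87 tcp [440.9 309.6 151.9] th 4.9 tilt [0.005 0.004] F [0.4 0.  1.5] T [-0.07  0.01 -0.02] op 55.5
shift units [-0.01  0.01 -3.6 ]
turn units [-0.03 -0.05  0.  ]
q6 1.95
```

View pics/c14.png

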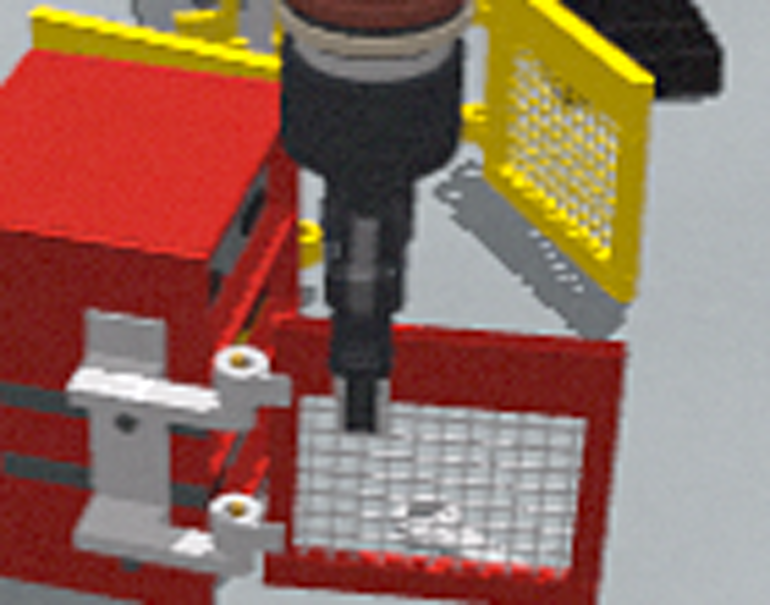

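View pics/w15.png

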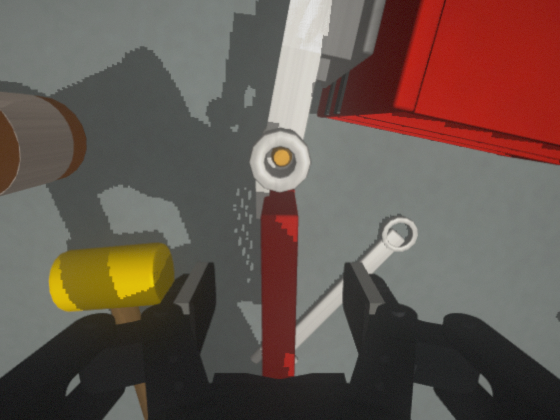

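Released: the door hangs level and the pin is centred in the bore at (283,157). Raise straight up.

Call:
send_rows:
  moves:
    - [0, 0, 0, 0, 0, -0.3, -0.3]
    - [0, 0, 0, 0, 0, -0.5, -0.3]
    - [0, 0, 0, 0, 0, -0.7, -0.3]
    - [0, 0, 0, 0, 0, -0.8, -0.3]
    - [0, 0, 0, 0, 0, -0.8, -0.3]
    - [0, 0, 0, 0, 0, -0.8, -0.3]
    - [0, 0, 0, 0, 0, -0.8, -0.3]
    - [0, 0, 0, 0, 0, 0, -0.3]
    - [0, 0, 0, 0, 0, 0, -0.3]

```text
t: 17.72
tcp_pos: [439.0, 308.5, 303.0]
ee_rot: [-3.135, -0.135, -0.006]
ft_force: [0.3, -0.5, -0.7]
opening: 55.4
```

Run:
```python
from h import *
go()
shot("side","pics/s8.png");shot("scene","pics/sc8.png");shot("wrist","pics/w16.png"); go()
```

```text
t 17.72 tcp [439.  308.5 303. ] th 4.9 tilt [0.004 0.003] F [ 0.3 -0.5 -0.7] T [-0.03 -0.   -0.02] op 55.4
t 17.87 tcp [438.5 308.2 301.1] th 4.9 tilt [0.002 0.002] F [-1.   0.3 -0.5] T [ 0.05 -0.   -0.01] op 56.1
```

View pics/s8.png

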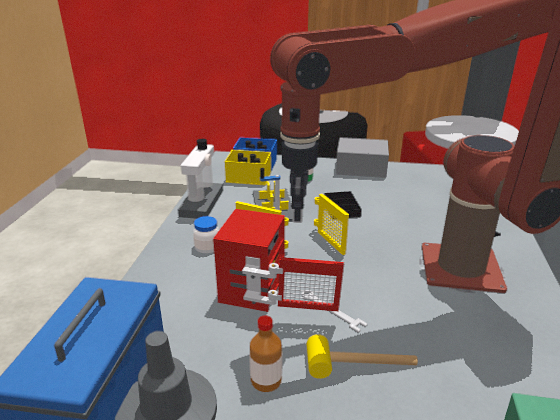

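View pics/sc8.png

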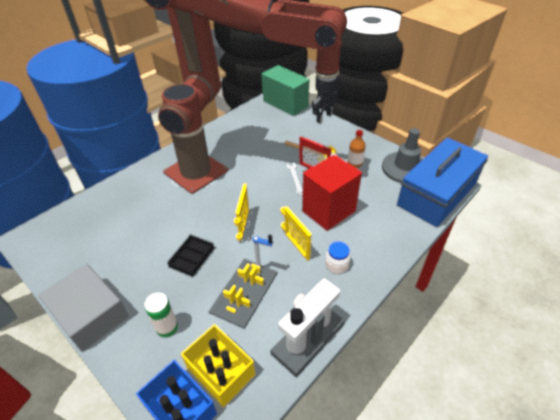

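View pics/w16.png

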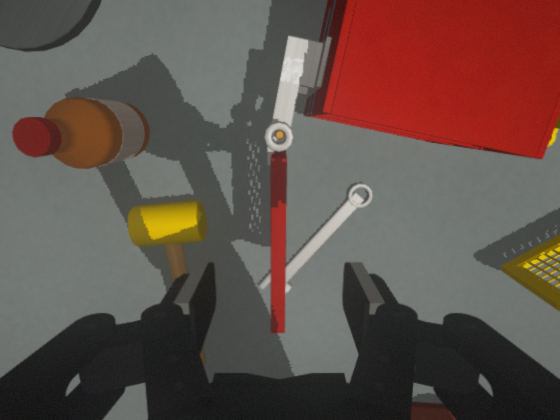

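The door hangs level on both pins (side (310,283), wrist pin in ring at (280,136)). The gripper is clear at z 301, the bystanders stand where they were, and the tab is still aside.

Run:
```python
from h import *
a,b=load("pics/s1.png")[1]["frame"],load("pics/s8.png")[1]["frame"]
def c(f,lo,hi,box):
    x0,x1,y0,y1=box;h=cv2.cvtColor(f,cv2.COLOR_RGB2HSV)[y0:y1,x0:x1];m=cv2.inRange(h,lo,hi);M=cv2.moments(m,True);return round(M['m10']/M['m00']+x0,1),round(M['m01']/M['m00']+y0,1)
print("mallet",c(a,(20,150,120),(35,255,255),(300,335,330,385)),c(b,(20,150,120),(35,255,255),(300,335,330,385)))
print("sprayer",c(a,(5,150,60),(18,255,255),(245,290,330,395)),c(b,(5,150,60),(18,255,255),(245,290,330,395)))
print(ctrl.job_done())
```

```text
mallet (318.6, 356.5) (318.6, 356.3)
sprayer (265.2, 353.4) (265.3, 353.3)
the job is handed in; nothing more can be done
None
```

The red door is back on the cabinet, hanging on both pins, and the job was handed in at about 18 s of the 61 s allowed.

**What I did**
- I pushed the swing tab round to about 1.57 rad.
- I gripped the red door's top rail and lifted it straight up out of the stand.
- I found the pins in the wrist and side views, with the hinge strip about 1–2 mm off mid-slot.
- I brought the knuckles in just above the pin tips, lowered both together and pressed them home. At 29 N there was no further travel, with the tool at 151.0 mm against a predicted 151.5 mm. I kept hold until then.

**Last checks**
- **Door:** the brass tips showed through both bores, and after release the door hung level, pointing nearly straight out from the cabinet.
- **Gripper:** it ended at about 301 mm, touching nothing.
- **Bystanders:** the mallet and sprayer are in the same place in the pictures before and after, within 0.2 pixels. The wrench, tray, can and jar I only judged by eye, and they look unmoved.
- **Failed or disagreeing checks:** none at the end. During the approach, the wrist and side views differed by 1–2 mm on the pin position, which the fit allowed for. One side-view reading of the upper pin, partly hidden by the knuckle, was about 11 mm off in y, and I ignored it.

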